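# Load the ring on the rotary table and hold the enabling paddle at its middle position

## Task

Load the measuring machine for a set-up run: lift the largest of the three steel rings up off its rack post, lower it gently over the centring spigot in the middle of the rotary table until it lies flat on the table, and let go of it. Then, with the fingertips, press the hinged rubber-topped enabling paddle on the white control box down to its middle position (about 9 mm down, half of its travel, where the stiffer second spring is met), never through to the bottom, and finish while still holding it there: the program ends with the hand on the paddle. Leave the two other rings on their posts, do not press the emergency stop, and leave everything else on the bench where it is.

Things in the scene. Friction and masses are not known exactly. Their poses are not given: they have to be found in the camera images.
- ring_large: the largest of three plain steel rings on the rack, axis upright: outside diameter 60, bore 30, height 20 mm, about 0.33 kg. Origin: centre of its underside, z up. It may start on any of the three posts
- ring_medium: another steel ring on the rack, outside diameter 46, bore 22, height 16 mm; leave it on its post. Origin: centre of its underside
- ring_small: the smallest steel ring on the rack, outside diameter 36, bore 21, height 13 mm; leave it on its post. Origin: centre of its underside
- rack: fixed black rack, base 70 (x) x 270 (y) x 18 mm, with three upright posts along its y axis at y = -90, 0 and +90 mm. Each has a collar 38 mm in diameter up to 43 mm above the bench, on which a ring rests, and a pin 16 mm in diameter whose tapered tip ends 80 mm above the bench. Origin: centre of its underside
- spigot_seat (a point): centre of the rotary table's upper face, 137 mm above the bench, where the ring's underside centre must come. Table: fixed level disc, 170 mm diameter; the steel spigot on it is 27 mm in diameter for 11 mm, then tapers to 15 mm at 18 mm height. Axes: the machine's. The bridge's probe is the nearest obstacle: 195 mm off on the +y side, from 192 mm above the bench up
- paddle (a joint): enabling paddle's angle, rad: 0 released (front end up), 0.15 middle, 0.30 pressed through (level). Counts as middle from 0.10 to 0.20; above 0.25 is pressed through. Springs back. Straight down at paddle_press: about 2.5 N starts it, 5.5 N at 0.13, where a preloaded second spring is met, so it takes about 12 N to pass 0.14, 17.5 N at 0.25, 20 N at 0.30
- paddle_press (a point): point to press, on the rubber tread's upper face, on its middle line, 65 mm in front of the hinge axis (hinge along y, on the box's +x side). Moves with the paddle: about 101 mm above the bench at rest, 9 mm lower at the middle, 19 mm lower at the bottom. The paddle is 46 mm wide and reaches 95 mm from its hinge. Axes at rest: the control box's
- control_box: fixed white control box, 130 (x) x 220 (y) x 60 mm high, with the paddle at its y = +50 mm and the emergency stop at y = -55 mm. Origin: centre of its underside, on the bench
- estop (a joint): travel of the mushroom-headed emergency stop on the control box, m: 0 out, 0.006 pressed. Its head is 40 mm in diameter and its top is 96 mm above the bench. Not to be pressed
- bottle: white plastic bottle, 60 mm diameter, 170 mm high, standing to the right of the rack; leave it. Origin: centre of its underside
- calliper: steel calliper lying flat beyond the rack, 240 mm long; leave it. Origin: under the middle of its beam
- square: small steel engineer's square lying between the control box and the rack, stock 75 mm, blade 100 mm, 16 mm high; leave it. Origin: under the middle of its stock
- jar: small clear jar with black lid, 44 mm diameter, 45 mm high, in the middle of the bench; leave it. Origin: centre of its underside
- screwdriver: screwdriver lying at the far side of the bench, 180 mm long; leave it. Origin: under its middle
- mouse: black computer mouse on the right, beyond the control box, 105 mm long, 31 mm high; leave it. Origin: centre of its underside

How it is judged:
On the way, in this order (a step that is already met when the one before it is completed fails the run):
1. the largest ring is held by the fingers, lifted clear above its post (z of ring_large in the frame of rack above 0.081 m and contact force between the fingers and ring_large above 1 N), for 0.1 s.
2. the largest ring lies flat on the rotary table, around the spigot, let go (horizontal distance between ring_large and spigot_seat below 0.003 m and z of ring_large in the frame of spigot_seat between -0.002 and 0.002 m and angle between ring_large's own z axis and vertical below 0.05 rad and contact force between the fingers and ring_large below 0.1 N and linear speed of ring_large below 0.02 m/s), for 0.3 s.
3. the fingers hold the enabling paddle at its middle position (value of joint paddle between 0.1 and 0.2 rad and contact force between the fingers and paddle above 2 N), for 0.2 s.
At the end, for the whole second after the job is handed in: fingers press the tread (over 2 N) and hold the paddle at 0.10 to 0.20 rad; the largest ring lies flat around the spigot (within 3 mm of the axis, underside within 2 mm of the table, tilt under 0.05 rad), at rest and untouched; emergency stop not pressed (all of step 3 and horizontal distance between ring_large and spigot_seat below 0.003 m and z of ring_large in the frame of spigot_seat between -0.002 and 0.002 m and angle between ring_large's own z axis and vertical below 0.05 rad and contact force between the arm and ring_large below 0.1 N and linear speed of ring_large below 0.02 m/s and value of joint estop below 0.003 m); the arm keeps its last pose, push and grip.
It fails at once if the enabling paddle is pressed through (beyond 0.25 rad) (value of joint paddle above 0.25 rad).
It fails at once if the emergency stop is pressed (3 mm or more) (value of joint estop above 0.003 m).
It fails at once if the ring is dropped onto the rotary table (faster than 0.45 m/s close to it) (horizontal distance between ring_large and spigot_seat below 0.09 m and z of ring_large in the frame of spigot_seat below 0.025 m and linear speed of ring_large above 0.45 m/s).
It fails at once if another ring is moved by more than 20 mm (distance of any of ring_medium, ring_small from where it was at the start of the episode above 0.02 m).
It fails at once if a bystander is moved by more than 30 mm (distance of any of bottle, calliper, square, jar, screwdriver, mouse from where it was at the start of the episode above 0.03 m).
It also fails if it takes over 51 s, if anything falls off the work surface, if the arm or the gripper's body presses on something with over 40 N, if the wrist force passes 120 N, or if a joint passes its speed limit or range.

## Robot

A 6-joint arm with a two-finger parallel gripper is mounted at the origin on the work surface. World frame = base frame: x ahead of the robot, y to its left, z up, the work surface at z = 0. Lengths are in m, angles in rad, forces in N, time in s.
With the tool pointing down it reaches from about 0.3 to 0.85 m from the base axis. Payload 4.2 kg.
Tool frame: the origin (TCP) lies on the centre line of the jaws, within the pads' length; the fingertips stand 11 mm ahead of it and the grasp point (between the pads) lies 8 mm behind it; z points along the fingers, y is the line along which they close (so a half turn about z gives the same grasp; the last joint's range is limited). The gripper opens to 91 mm and grips with 3 to 60 N. Pads are 32 mm wide; open, the fingers measure 118 mm over their backs; the gripper's body (76 mm by 178 mm) begins 60 mm behind the grasp point.
Start: joints at [1.114, 0.32, 1.565, -0, 1.257, -0.02], TCP at [0.243, 0.521, 0.225] pointing down, gripper open.
Joint ranges: [-3.11, 3.11], [-0.84, 2.01], [0.21, 2.61], [-1.34, 4.49], [0.05, 2.63], [-2.56, 2.56]. Speed limits (rad/s): [2.57, 2.57, 3.14, 3.14, 3.14, 3.14].

## Interface

Orientations are given as a unit quaternion [x, y, z, w].
In Python, from bench import * gives the robot as it stands.
- The arm moves only by the tool apply_moves, never from a script. Its argument "rows" is a list of rows, each a list of 7 numbers: the turn, a rotation vector about the tool's x, y, z in degrees, then the shift along the tool's x, y, z in m, then the closure, from 0 (fully open) to 1 (shut). A call has 1 to 8 rows; each row is the pose to reach, as a shift and turn from the pose commanded when the call began, along the tool's axes at that moment; what a row does not reach only later rows make up. A row lasts 1/8 s, in which the tool goes at most 62.5 mm and 10.7 degrees, less where a joint would pass 70% of its speed; a pose out of reach is approached as far as the arm can. A call with a gripper value outside its range is refused whole. The fingers move at their own pace and stop on an object; "squeeze" is the grip in N (left out, the last holds). Time passes only in rows, so rows that repeat a pose let the fingers close. It gives the time, the measured TCP pose, the force, the opening and the grip force at its end, in the units of the state.
- read_state(): the state, without advancing time (a new reading comes with each control period).
- camera(name): name is "side" or "top"; returns the picture (480x640x3 uint8, red, green, blue); there is no depth.
- camera_params(name): a dict with "intrinsics" (3x3 intrinsics, pixels), "eye" and "orientation" of the camera in the world. Camera axes: x right, y down, z forward; pixel columns grow to the right and rows downward; lengths in m; the calibration is good to about 2 mm. A picture is of the moment at which its call begins. camera_params takes no time and is no camera call.
- close_job(): hands the job in; it is judged then, once.
The state is a dict: "clock": time; "qpos": joint angles; "joint_vel": joint speeds; "tau": joint torques, N m; "position": TCP position; "eef_rot": TCP orientation; "wrist_force": force on the tool from outside, world axes, zero at the start; "wrist_torque": the same for the moment, N m; "opening": finger opening in m; "grip_force": force on a finger pad.
Only numpy, scipy, OpenCV 4.12 (cv2) and the standard library are available. Lean on these libraries where they do the work, as an engineer would, in place of code of your own. Each camera call takes 0.05 s, during which the arm holds its last target. There are 200 camera calls.

## Working session

There is one attempt and no reset: what is moved stays moved. The work goes in short steps, Python scripts to look and compute and a tool call to move; the robot and the scene stay as the last step left them, time stands still between calls to the robot, and variables do not carry over. Pictures are saved under pics/ and viewed, at most 10 in all, crops included, and the job is handed in when it is done.

Besides the shell and the picture viewer there is one more tool, called as name(argument=value, ...), one argument or row to a line, values as JSON. apply_moves: Moves the arm, as the interface text tells. Its arguments: {"type":"object","properties":{"rows":{"type":"array"},"squeeze":{"type":"number"}},"required":["rows"]}

```bash
mkdir -p pics; python3 - <<'E'
from bench import *
import cv2
s=read_state();print({k:s[k] for k in("clock","position","eef_rot","opening","wrist_force")})
for n in("side","top"):
    cv2.imwrite(f"pics/{n}0.png",camera(n)[:,:,::-1]);print(n,camera_params(n))
E
```

```text
{'clock': 0.0, 'position': array([0.2430293 , 0.52056129, 0.22411469]), 'eef_rot': array([ 2.16668787e-01,  9.76244758e-01, -8.73128851e-04, -2.15100491e-04]), 'opening': 0.0911731570574956, 'wrist_force': array([-0.96553669,  0.20142697, -0.68517825])}
side {'intrinsics': array([[525.53851131,   0.        , 316.98059484],
       [  0.        , 525.53851131, 233.12734361],
       [  0.        ,   0.        ,   1.        ]]), 'eye': array([ 0.03936901, -0.69941797,  0.69217322]), 'orientation': array([ 0.82256892, -0.35056328,  0.1673939 , -0.41528911])}
top {'intrinsics': array([[485.08476146,   0.        , 317.39372505],
       [  0.        , 485.08476146, 236.25295191],
       [  0.        ,   0.        ,   1.        ]]), 'eye': array([ 0.51720615, -0.10555847,  1.02173332]), 'orientation': array([ 0.71437628, -0.69796482,  0.04345304, -0.02496944])}
```

View pics/top0.png

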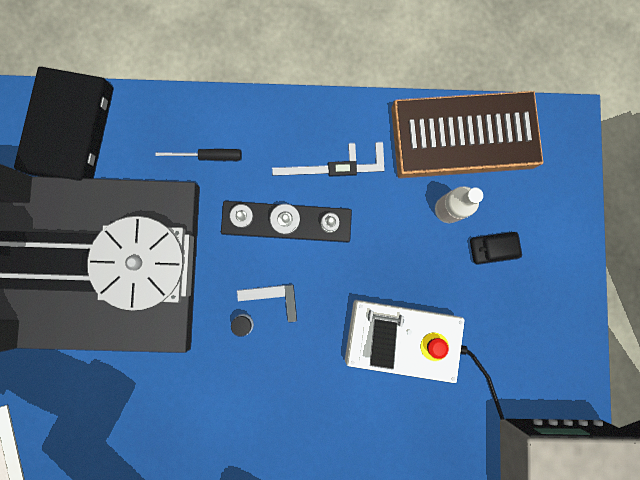

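View pics/side0.png

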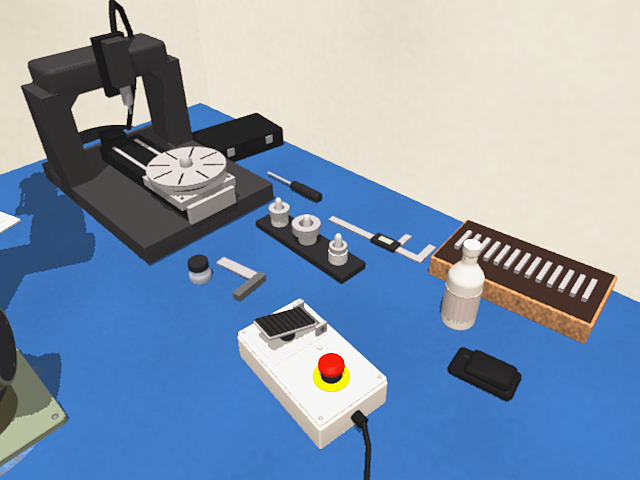

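The top view shows the large ring on the middle post at (285,218), the table spigot at (134,263), the paddle at (384,343) and the e-stop at (436,347). In the side view they are at (306,228), (186,160), (285,322) and (331,365). I'll zoom in on these for masks.

```bash
cat > h.py <<'E'
import numpy as np,cv2
from scipy.spatial.transform import Rotation as R
from bench import *
def ray(n,px):
    p=camera_params(n);d=np.linalg.inv(p["intrinsics"])@[px[0],px[1],1.]
    d=R.from_quat(p["orientation"]).as_matrix()@d
    return np.array(p["eye"]),d/np.linalg.norm(d)
def plane(n,px,z):
    e,d=ray(n,px);return e+d*(z-e[2])/d[2]
def tri(a,b):
    e1,d1=ray("top",a);e2,d2=ray("side",b)
    t=np.linalg.lstsq(np.c_[d1,-d2],e2-e1,rcond=None)[0]
    p,q=e1+t[0]*d1,e2+t[1]*d2
    return (p+q)/2,np.linalg.norm(p-q)
def proj(n,P):
    p=camera_params(n);c=R.from_quat(p["orientation"]).as_matrix().T@(np.array(P)-p["eye"])
    c=p["intrinsics"]@c;return c[:2]/c[2]
E
python3 - <<'E'
import cv2,numpy as np
t=cv2.imread("pics/top0.png");s=cv2.imread("pics/side0.png")
def c(im,x,y,w,h): return cv2.resize(im[y:y+h,x:x+w],(400,200*1),interpolation=cv2.INTER_CUBIC)
# crops of 100x50 => x4 ; 140x70 etc
A=[[c(t,235,193,100,50),c(s,256,203,100,50)],[c(t,75,213,200,100),c(s,126,133,120,60)],[c(t,340,295,160,80),c(s,235,290,160,80)]]
cv2.imwrite("pics/m.png",np.vstack([np.hstack(r) for r in A]))
E
```

```text
(no output)
```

View pics/m.png

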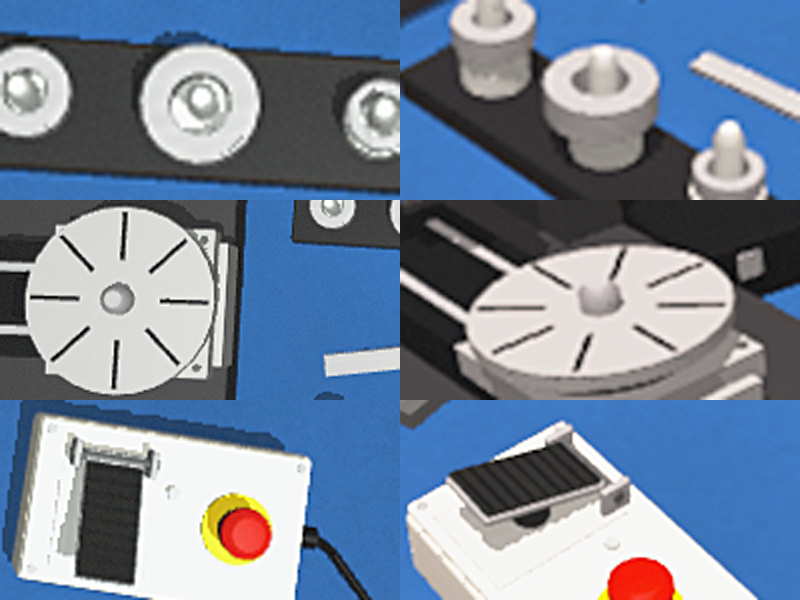

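The montage shows bright top faces for the ring and the table, and a dark quadrilateral for the tread. Next: ellipse fits, tread corners, and triangulation.

```bash
cat > meas.py <<'E'
from h import *
I={n:cv2.imread(f"pics/{n}0.png") for n in("top","side")}
G={n:cv2.cvtColor(I[n],cv2.COLOR_BGR2GRAY) for n in I}
def blob(m,c):
    cs,_=cv2.findContours(m.astype(np.uint8),cv2.RETR_EXTERNAL,cv2.CHAIN_APPROX_NONE)
    return [k for k in cs if cv2.pointPolygonTest(cv2.convexHull(k),c,False)>=0 and cv2.contourArea(k)>60]
def ell(n,c,r,lo):
    g=G[n].copy();m=(g>lo)&(I[n].max(2).astype(int)-I[n].min(2)<60)
    w=np.zeros(g.shape,np.uint8);cv2.ellipse(w,(c,r,0),255,-1);m&=w>0
    k=max(blob(m,c),key=cv2.contourArea)
    return cv2.fitEllipse(cv2.convexHull(k))
for nm,ct,cs,rt,rs in(("ring",(285,218),(306,226),(44,44),(40,32)),("table",(135,263),(186,167),(110,110),(96,62))):
    for lo in (150,175,200):
        try:
            a=ell("top",ct,rt,lo);b=ell("side",cs,rs,lo)
            print(nm,lo,np.round(a,1) if 0 else a,b);print("   ",tri(a[0],b[0]))
        except Exception as e: print(nm,lo,e)
Q={}
for n,c in(("top",(384,343)),("side",(285,322))):
    m=G[n]<90;w=np.zeros(m.shape,np.uint8);cv2.circle(w,c,45,255,-1)
    m=cv2.morphologyEx(((m&(w>0))*255).astype(np.uint8),cv2.MORPH_CLOSE,np.ones((3,3)))
    k=max(blob(m,c),key=cv2.contourArea);print(n,cv2.contourArea(k),cv2.approxPolyDP(cv2.convexHull(k),3,True)[:,0].tolist())
E
python3 meas.py
```

```text
ring 150 ((284.5476379394531, 218.5156707763672), (29.145566940307617, 29.30954933166504), 129.9954071044922) ((305.8620300292969, 222.77374267578125), (17.640933990478516, 28.709653854370117), 88.30506134033203)
    (array([ 0.644455  , -0.06346062,  0.06280992]), np.float64(7.38566456015632e-05))
ring 175 ((284.56097412109375, 218.53524780273438), (28.955991744995117, 29.066991806030273), 119.1850357055664) ((305.7520446777344, 222.68765258789062), (17.13033676147461, 28.082185745239258), 88.56304168701172)
    (array([ 0.64430312, -0.06343979,  0.06311161]), np.float64(0.0002648744393097465))
ring 200 ((284.6286315917969, 218.58775329589844), (28.44683837890625, 28.867164611816406), 73.17178344726562) ((305.7214050292969, 222.65069580078125), (16.813480377197266, 27.33362579345703), 87.66400146484375)
    (array([ 0.64414396, -0.06356682,  0.06335572]), np.float64(0.00032991777991590583))
table 150 ((133.2954864501953, 263.89434814453125), (93.7288818359375, 107.38756561279297), 105.43354034423828) ((179.67822265625, 163.7285614013672), (43.828041076660156, 89.16358184814453), 88.41671752929688)
    (array([0.54071174, 0.20509431, 0.14116333]), np.float64(0.010576267965314058))
table 175 ((133.5068817138672, 263.94549560546875), (93.94605255126953, 107.47301483154297), 104.37444305419922) ((179.77691650390625, 163.71478271484375), (43.45181655883789, 89.30870819091797), 88.7806396484375)
    (array([0.54064673, 0.20460814, 0.14140994]), np.float64(0.01051338799071348))
table 200 ((130.86248779296875, 263.0935363769531), (92.53903198242188, 102.83078002929688), 82.33987426757812) ((180.2374725341797, 163.53964233398438), (42.52821350097656, 87.57315063476562), 90.27201843261719)
    (array([0.54314362, 0.209538  , 0.13896388]), np.float64(0.008080971708623699))
top 1004.0 [[399, 322], [393, 367], [372, 365], [375, 319]]
side 904.5 [[314, 322], [270, 336], [255, 319], [299, 307]]
```

```bash
cat > m2.py <<'E'
from meas import *
print("----")
T=[[399,322],[393,367],[372,365],[375,319]];S=[[314,322],[270,336],[255,319],[299,307]]
P=[]
for a,b in zip(T,S):
    p,e=tri(a,b);P.append(p);print("tread",p.round(4),round(e,4))
P=np.array(P);print("len/wid",np.linalg.norm(P[0]-P[1]),np.linalg.norm(P[2]-P[1]))
C={}
for n,c,r in(("top",(135,263),(84,84)),("side",(186,167),(78,40))):
    w=np.zeros(G[n].shape,np.uint8);cv2.ellipse(w,(c,r,0),255,-1)
    w=cv2.ellipse(w,((c[0],c[1]-(7 if n=="side" else 0)),(24,24),0),0,-1)
    bg=cv2.medianBlur(G[n],15).astype(float)
    d=np.where(w>0,np.clip(bg-G[n]-25,0,None),0)
    k,l,st,ce=cv2.connectedComponentsWithStats((d>0).astype(np.uint8))
    o=[]
    for i in range(1,k):
        if st[i,4]<8: continue
        y,x=np.nonzero(l==i);v=d[y,x];o.append([(x*v).sum()/v.sum(),(y*v).sum()/v.sum()])
    o=np.array(o);C[n]=o;print(n,o.round(1).tolist(),[int(s[4]) for s in st[1:]])
    if len(o)==8:
        a=np.argsort(np.arctan2(o[:,1]-c[1],o[:,0]-c[0]));o=o[a];C[n]=o
        # centre: intersection of lines joining opposite slots (exact under perspective)
        A=[];B=[]
        for i in range(4):
            t=o[i+4]-o[i];nn=np.array([-t[1],t[0]])/np.linalg.norm(t);A.append(nn);B.append(nn@o[i])
        C[n+"c"]=np.linalg.lstsq(np.array(A),np.array(B),rcond=None)[0];print(C[n+"c"])
try: print("table",tri(C["topc"],C["sidec"]),plane("top",C["topc"],.137),plane("side",C["sidec"],.137))
except Exception as e: print(e)
for n,c in(("top",(241,215)),("top",(331,222))): # other rings, for rack direction
    e=ell(n,c,(34,34),175);print(e,plane(n,e[0],.058))
g={n:(I[n][:,:,2]>150)&(I[n][:,:,1]<60) for n in I}
for n in g: y,x=np.nonzero(g[n]);C[n+"r"]=[x.mean(),y.mean()]
print("estop",tri(C["topr"],C["sider"]))
E
python3 m2.py | sed -n '/----/,$p'
```

```text
----
tread [ 0.4452 -0.2873  0.0854] 0.0053
tread [ 0.3652 -0.2734  0.1066] 0.0024
tread [ 0.3693 -0.2341  0.111 ] 0.0012
tread [ 0.4517 -0.2431  0.083 ] 0.0004
len/wid 0.08396301853378661 0.039835908962016144
top [[136.4, 231.4], [113.6, 239.6], [157.8, 241.3], [103.5, 261.5], [165.9, 263.4], [111.1, 283.3], [155.4, 285.6], [132.2, 293.9]] [67, 66, 65, 58, 61, 61, 67, 64]
[134.32271493 262.43562218]
side [[162.4, 151.4], [170.0, 155.0], [206.9, 155.5], [154.8, 155.7], [212.1, 164.1], [158.7, 165.0], [220.8, 172.9], [162.4, 174.5], [201.7, 173.9], [180.4, 178.2]] [1, 4, 8, 19, 29, 15, 41, 40, 24, 36, 34, 31, 4, 1, 1, 2, 1, 2, 1, 1, 2]
'sidec'
((240.90785217285156, 215.4630889892578), (21.65022850036621, 22.19194793701172), 92.04857635498047) [0.64903967 0.02386783 0.058     ]
((329.9918518066406, 222.2177276611328), (17.521244049072266, 18.508760452270508), 14.115388870239258) [ 0.63997002 -0.15438278  0.058     ]
estop (array([ 0.40042942, -0.36260777,  0.08550791]), np.float64(0.0010346610383921773))
```

```bash
cat >> h.py <<'E'
def go(t,yaw,tilt=0):
    """shift/turn in the tool frame to reach TCP t with tool y at world yaw (deg), pointing down"""
    s=read_state();p=np.array(s["position"]);r=R.from_quat(s["eef_rot"])
    y=np.array([np.cos(np.radians(yaw)),np.sin(np.radians(yaw)),0]);z=np.array([0,0,-1.])
    g=R.from_matrix(np.c_[np.cross(y,z),y,z])
    print("turn",(r.inv()*g).as_rotvec(degrees=True).round(1),"shift",r.inv().apply(np.array(t)-p).round(4))
E
cat > m3.py <<'E'
from m2 import *
print("====")
q=[]
for p in C["top"]:
    e=proj("side",plane("top",p,.137));d=np.linalg.norm(C["side"]-e,axis=1);j=d.argmin()
    if d[j]<5: X,er=tri(p,C["side"][j]);q.append(X);print(X.round(4),round(er,4),e.round(1))
print("mean z",np.median(np.array(q)[:,2]))
print("seat",plane("top",C["topc"],.137),"side px",proj("side",plane("top",C["topc"],.137)))
# spigot top blob: check
print("leg foot",plane("side",(70,195),.03), plane("side",(60,90),.03))
go([.28,.2,.225],35);
E
python3 m3.py | sed -n '/====/,$p'
```

```text
====
[0.5463 0.2565 0.1412] 0.0045 [172.1 156.4]
[0.6033 0.2016 0.1375] 0.0019 [207.7 155.7]
[0.5869 0.1615 0.138 ] 0.0003 [212.3 164.4]
[0.5474 0.1449 0.1375] 0.0002 [201.6 174. ]
[0.5068 0.1616 0.138 ] 0.0008 [180.8 178.5]
[0.4905 0.2027 0.1373] 0.002 [163.4 174.6]
[0.5076 0.2418 0.1377] 0.0045 [160.8 165.3]
mean z 0.13774503760675827
seat [0.54781709 0.20165498 0.137     ] side px [186.25557575 164.84713484]
leg foot [0.37471982 0.45719489 0.03      ] [0.65024937 1.12295389 0.03      ]
turn [-0.1  0.  30. ] shift [-0.1691 -0.2749 -0.0004]
```

apply_moves(
  rows=[
    [0,0,30,-0.169,-0.275,0,0],
    [0,0,30,-0.169,-0.275,0,0],
    [0,0,30,-0.169,-0.275,0,0],
    [0,0,30,-0.169,-0.275,0,0],
    [0,0,30,-0.169,-0.275,0,0],
    [0,0,30,-0.169,-0.275,0,0],
    [0,0,30,-0.169,-0.275,0,0],
  ],
)

```text
clock: 0.98
position: [0.2802, 0.2003, 0.2251]
eef_rot: [0.463, 0.886, 0.001, -0.0]
wrist_force: [-0.3, 0.4, 0.3]
opening: 0.091
grip_force: 0.0
```

```bash
python3 -c "
from h import *
print(read_state()['position'],read_state()['clock']);go([.644,-.0635,.14],-2.9)"
```

```text
[0.28024554 0.20027065 0.22507166] 0.975
turn [ 0.  -0.  37.8] shift [-0.4244  0.1476  0.085 ]
```

apply_moves(
  rows=[
    [0,0,38,-0.424,0.148,0,0],
    [0,0,38,-0.424,0.148,0,0],
    [0,0,38,-0.424,0.148,0,0],
    [0,0,38,-0.424,0.148,0,0],
    [0,0,38,-0.424,0.148,0.0,0],
    [0,0,38,-0.424,0.148,0.02,0],
    [0,0,38,-0.424,0.148,0.05,0],
    [0,0,38,-0.424,0.148,0.085,0],
  ],
)

```text
clock: 1.98
position: [0.649, -0.0622, 0.1387]
eef_rot: [0.725, 0.688, 0.002, 0.002]
wrist_force: [-0.4, 0.6, -0.3]
opening: 0.0914
grip_force: 0.0
```

```bash
python3 -c "
from h import *
print(read_state()['position'],read_state()['clock']);go([.644,-.0635,.058],-2.9)"
```

```text
[ 0.6489996  -0.06224372  0.13870255] 1.975
turn [ 0.3 -0.  -0.1] shift [-0.0015 -0.0053  0.0807]
```

apply_moves(
  rows=[
    [0,0,0,0,0,0,0],
    [0,0,0,0,0,0,0],
  ],
)

```text
clock: 2.22
position: [0.6451, -0.0606, 0.1405]
eef_rot: [0.725, 0.689, 0.0, 0.0]
wrist_force: [-0.5, 0.3, 0.1]
opening: 0.0915
grip_force: 0.0
```

```bash
python3 - <<'E'
from h import *
s=read_state();print(s['position'],s['clock']);go([.644,-.0635,.058],-2.9)
t=camera("top");d=camera("side")
c=lambda im,x,y:cv2.resize(im[y:y+120,x:x+160],(800,600))[:, :, ::-1]
cv2.imwrite("pics/g1.png",np.hstack([cv2.resize(c(t,205,158),(400,300)),cv2.resize(c(d,226,140),(400,300))]))
E
```

```text
[ 0.64506765 -0.06055526  0.14048832] 2.225
turn [ 0. -0. -0.] shift [-0.003  -0.001   0.0825]
```

View pics/g1.png

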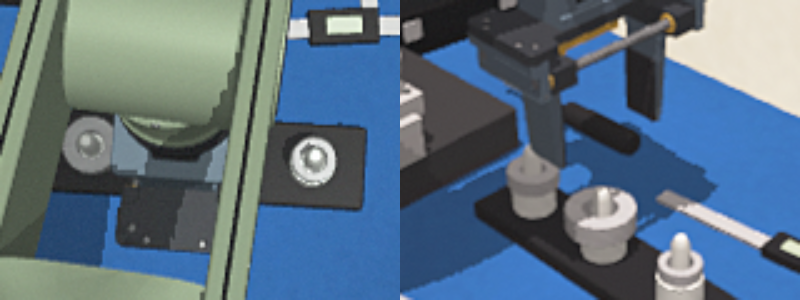

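The side view shows the open jaws straddling the ring, with the fingers on the ±x sides and clear of the neighbouring posts. I'll descend and grip.

apply_moves(
  rows=[
    [0,0,0,-0.003,-0.001,0.04,0],
    [0,0,0,-0.003,-0.001,0.07,0],
    [0,0,0,-0.003,-0.001,0.0825,0],
    [0,0,0,-0.003,-0.001,0.0825,0],
    [0,0,0,-0.003,-0.001,0.0825,0],
  ],
)

```text
clock: 2.95
position: [0.6444, -0.0651, 0.0594]
eef_rot: [0.725, 0.688, 0.001, 0.001]
wrist_force: [-0.4, -0.0, -0.8]
opening: 0.0908
grip_force: 0.0
```

apply_moves(
  rows=[
    [0,0,0,0,0,0,1],
    [0,0,0,0,0,0,1],
    [0,0,0,0,0,0,1],
    [0,0,0,0,0,0,1],
    [0,0,0,0,0,0,1],
    [0,0,0,0,0,0,1],
  ],
  squeeze=30,
)

```text
clock: 3.7
position: [0.6435, -0.0652, 0.0577]
eef_rot: [0.726, 0.688, 0.0, 0.0]
wrist_force: [-0.2, 0.2, 2.5]
opening: 0.0597
grip_force: 30.0
```

apply_moves(
  rows=[
    [0,0,0,0,0,-0.01,1],
    [0,0,0,0,0,-0.03,1],
    [0,0,0,0,0,-0.06,1],
    [0,0,0,0,0,-0.1,1],
    [0,0,0,0,0,-0.14,1],
    [0,0,0,0,0,-0.16,1],
    [0,0,0,0,0,-0.165,1],
    [0,0,0,0,0,-0.165,1],
  ],
)

```text
clock: 4.7
position: [0.6425, -0.0651, 0.2216]
eef_rot: [0.726, 0.688, -0.001, -0.001]
wrist_force: [-0.5, -1.3, -3.6]
opening: 0.0595
grip_force: 30.0
```

```bash
python3 - <<'E'
from h import *
s=read_state();print(s['position'],s['clock']);go([.548,.2,.225],-2.9);go([.548,.2,.225],20)
E
```

```text
[ 0.64253814 -0.06511564  0.22156483] 4.7
turn [-0.1 -0.  -0.1] shift [ 0.2598 -0.1084 -0.0032]
turn [ -0.1  -0.  -23. ] shift [ 0.2598 -0.1084 -0.0032]
```

apply_moves(
  rows=[
    [0,0,0,0.025,-0.01,0,1],
    [0,0,0,0.065,-0.027,0,1],
    [0,0,0,0.11,-0.046,0,1],
    [0,0,0,0.155,-0.065,0,1],
    [0,0,0,0.2,-0.083,0,1],
    [0,0,0,0.235,-0.098,0,1],
    [0,0,0,0.26,-0.108,0,1],
    [0,0,0,0.26,-0.108,0,1],
  ],
)

```text
clock: 5.7
position: [0.5476, 0.2015, 0.2208]
eef_rot: [0.725, 0.689, -0.001, -0.001]
wrist_force: [0.3, 0.2, -3.0]
opening: 0.0598
grip_force: 30.0
```

apply_moves(
  rows=[
    [0,0,0,0,0,0.015,1],
    [0,0,0,0,0,0.03,1],
    [0,0,0,0,0,0.03,1],
    [0,0,0,0,0,0.03,1],
  ],
)

```text
clock: 6.2
position: [0.5494, 0.1997, 0.1923]
eef_rot: [0.726, 0.688, -0.0, -0.0]
wrist_force: [0.3, -0.4, -2.9]
opening: 0.0598
grip_force: 30.0
```

```bash
python3 - <<'E'
from h import *
s=read_state();print(s['position'],s['wrist_force'],s['clock']);go([.548,.2,.18],-2.9)
t=camera("top");d=camera("side")
cv2.imwrite("pics/t2.png",t[:,:,::-1]);cv2.imwrite("pics/s2.png",d[:,:,::-1])
x=lambda im,x,y:cv2.resize(im[y:y+90,x:x+120],(400,300),interpolation=cv2.INTER_CUBIC)[:, :, ::-1]
cv2.imwrite("pics/g2.png",np.hstack([x(t,75,215),x(d,126,100)]))
E
```

```text
[0.54938305 0.19967917 0.19230293] [ 0.31828571 -0.42122244 -2.90535113] 6.2
turn [-0.  -0.  -0.2] shift [ 0.0002 -0.0014  0.0123]
```

View pics/g2.png

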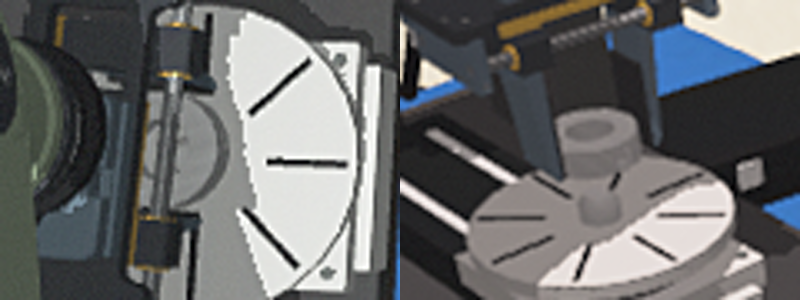

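The side view shows the ring held level above the spigot. Its bore is at about (183,139) and the spigot at about (186,161). I'll fit the bore and the outer rim to check the centring.

```bash
python3 - <<'E'
from h import *
g=cv2.cvtColor(cv2.imread("pics/s2.png"),cv2.COLOR_BGR2GRAY)
print(g[132:148:1,168:198:1])
for P in([.5494,.1997,.197],[.548,.2017,.197],[.548,.2017,.155],[.548,.2017,.148]): print(proj("side",P))
E
```

```text
[[ 68  71  59  44  45  48  45  44  41  39  38  51  63  64  73  79  78  79
   92 101  90  80  66  43  32  29  31  30  35  35]
 [ 69  71  63  45  43  43  38  51  63  84  98 104 115 114 123 131 128 128
  139 151 138 129 118 102  88  67  49  35  28  36]
 [ 69  69  63  45  36  54  85 108 113 135 148 145 144 146 145 143 143 142
  140 139 138 141 142 146 139 121 109  78  32  31]
 [ 68  69  68  48  60 104 138 149 143 141 141 139 137 138 134 132 132 133
  134 134 136 138 140 137 139 142 147 130  77  33]
 [ 69  71  69  51  83 132 145 140 141 140 134 129 124 121 114 111 109 111
  114 117 119 129 138 137 137 139 140 147 117  48]
 [ 68  68  70  52  66 120 141 137 131 127 118 110 108 109 108 108 108 109
  108 107 103 110 130 138 137 136 138 144 124  68]
 [ 70  70  69  57  63 121 147 129 111 103 106 111 113 112 110 110 111 109
  109 107 104 102 125 137 136 136 138 143 129  78]
 [ 69  68  70  60  46 115 148 123  99 103 106 108 109 112 111 112 111 110
  107 107 106 115 131 137 136 135 139 140 126  81]
 [ 66  68  68  68  41 103 143 124 104 104 104 105 108 109 109 111 111 110
  110 116 121 131 139 137 
[... 312 characters left out ...]
 139 139 141 141 141 140 140 139 139
  139 140 138 137 130 125 114 109 108 106 107 105]
 [ 64  66  69  69  60  44 111 144 138 137 137 137 137 139 139 138 139 137
  134 127 125 119 112 109 107 117 115 108 107 105]
 [ 66  66  70  72  66  41  96 130 128 128 127 126 126 126 126 125 126 125
  116 108 105 108 110 111 111 114 118 110 103 105]
 [ 67  65  69  69  71  49  76 107 111 110 111 109 107 108 107 107 106 107
  111 112 110 110 109 110 109 109 114 110 102 107]
 [ 65  65  68  68  69  57  56  95 111 109 111 112 111 112 110 109 109 108
  109 111 113 112 108 111 115 113 115 113 103 110]]
[182.68504439 139.57547025]
[181.57007461 139.50560121]
[184.92342135 157.38863494]
[185.46771791 160.29130938]
```

apply_moves(
  rows=[
    [0,0,0,0.001,-0.0015,0.005,1],
    [0,0,0,0.001,-0.0015,0.012,1],
    [0,0,0,0.001,-0.0015,0.019,1],
    [0,0,0,0.001,-0.0015,0.024,1],
    [0,0,0,0.001,-0.0015,0.028,1],
    [0,0,0,0.001,-0.0015,0.028,1],
  ],
)

```text
clock: 7.05
position: [0.5475, 0.2012, 0.1641]
eef_rot: [0.726, 0.688, -0.0, -0.0]
wrist_force: [-0.7, -0.3, -4.2]
opening: 0.0598
grip_force: 30.0
```

apply_moves(
  rows=[
    [0,0,0,0,0,0.002,1],
    [0,0,0,0,0,0.004,1],
    [0,0,0,0,0,0.005,1],
    [0,0,0,0,0,0.005,1],
  ],
)

```text
clock: 7.55
position: [0.5475, 0.2011, 0.1593]
eef_rot: [0.726, 0.688, -0.0, -0.0]
wrist_force: [-0.2, 0.2, -4.1]
opening: 0.0598
grip_force: 30.0
```

apply_moves(
  rows=[
    [0,0,0,0,0,0.002,1],
    [0,0,0,0,0,0.003,1],
    [0,0,0,0,0,0.004,1],
    [0,0,0,0,0,0.005,1],
    [0,0,0,0,0,0.0055,1],
    [0,0,0,0,0,0.0055,1],
  ],
)

```text
clock: 8.3
position: [0.5475, 0.2012, 0.1539]
eef_rot: [0.726, 0.688, -0.0, -0.0]
wrist_force: [-1.0, -0.2, -3.6]
opening: 0.0598
grip_force: 30.0
```

apply_moves(
  rows=[
    [0,0,0,0,0,0.0005,1],
    [0,0,0,0,0,0.001,1],
    [0,0,0,0,0,0.001,1],
  ],
)

```text
clock: 8.68
position: [0.5476, 0.2012, 0.1529]
eef_rot: [0.726, 0.688, -0.0, -0.0]
wrist_force: [-1.6, -2.0, -2.5]
opening: 0.0598
grip_force: 30.0
```

apply_moves(
  rows=[
    [0,0,0,0,0,0.0005,1],
    [0,0,0,0,0,0.001,1],
    [0,0,0,0,0,0.001,1],
  ],
)

```text
clock: 9.05
position: [0.5476, 0.2012, 0.1519]
eef_rot: [0.726, 0.688, -0.0, -0.0]
wrist_force: [-1.4, -0.9, -3.0]
opening: 0.0601
grip_force: 30.0
```

apply_moves(
  rows=[
    [0,0,0,0,0,0.0005,1],
    [0,0,0,0,0,0.001,1],
    [0,0,0,0,0,0.001,1],
  ],
)

```text
clock: 9.43
position: [0.5476, 0.2011, 0.1516]
eef_rot: [0.726, 0.688, 0.0, 0.0]
wrist_force: [-3.5, -3.4, 4.4]
opening: 0.0603
grip_force: 30.0
```

The upward force shows the ring is on the table. I'll release it gently.

apply_moves(
  rows=[
    [0,0,0,0,0,0,0.28],
    [0,0,0,0,0,0,0.15],
    [0,0,0,0,0,0,0],
    [0,0,0,0,0,0,0],
    [0,0,0,0,0,0,0],
  ],
)

```text
clock: 10.05
position: [0.5477, 0.2014, 0.1509]
eef_rot: [0.726, 0.688, 0.0, -0.0]
wrist_force: [0.4, -0.4, -0.1]
opening: 0.0911
grip_force: 0.0
```

apply_moves(
  rows=[
    [0,0,0,0,0,-0.015,0],
    [0,0,0,0,0,-0.04,0],
    [0,0,0,0,0,-0.08,0],
    [0,0,0,0,0,-0.1,0],
    [0,0,0,0,0,-0.1,0],
  ],
)

```text
clock: 10.68
position: [0.5487, 0.2016, 0.2537]
eef_rot: [0.726, 0.688, 0.003, 0.001]
wrist_force: [0.4, -0.8, 0.1]
opening: 0.0915
grip_force: 0.0
```

```bash
python3 - <<'E'
from h import *
s=read_state();print(s['position'],s['wrist_force'],s['clock']);go([.4,-.2575,.26],-8)
d=camera("side")
cv2.imwrite("pics/g3.png",cv2.resize(d[110:200,126:246],(400,300),interpolation=cv2.INTER_CUBIC)[:,:,::-1])
for P in([.548,.2017,.157],): print(proj("side",P))
E
```

```text
[0.54868576 0.20159087 0.25370115] [ 0.37774981 -0.81824632  0.07011611] 10.675
turn [ 0.3 -0.1  5. ] shift [-0.4663 -0.1242 -0.0079]
[184.76715855 156.55530244]
```

View pics/g3.png

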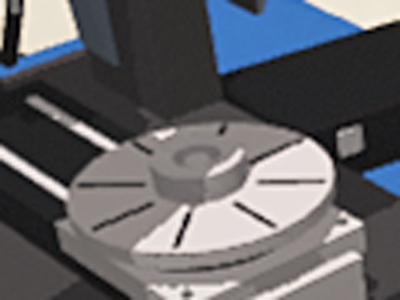

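The side view shows the ring lying flat around the spigot, with its top centre at (184.6,157) against a predicted (184.8,156.6). Next is the paddle.

apply_moves(
  rows=[
    [0,0,5,-0.464,-0.125,0,0.5],
    [0,0,5,-0.464,-0.125,0,1],
    [0,0,5,-0.464,-0.125,0,1],
    [0,0,5,-0.464,-0.125,0,1],
    [0,0,5,-0.464,-0.125,0,1],
    [0,0,5,-0.464,-0.125,0,1],
    [0,0,5,-0.464,-0.125,0,1],
    [0,0,5,-0.464,-0.125,0,1],
  ],
  squeeze=10,
)

```text
clock: 11.72
position: [0.3966, -0.2574, 0.2498]
eef_rot: [0.755, 0.655, -0.0, -0.001]
wrist_force: [0.0, 0.1, 0.6]
opening: 0.0144
grip_force: 0.0
```

apply_moves(
  rows=[
    [0,0,0,0,0,0,1],
    [0,0,0,0,0,0.04,1],
    [0,0,0,0,0,0.08,1],
    [0,0,0,0,0,0.1,1],
    [0,0,0,0,0,0.1,1],
  ],
)

```text
clock: 12.35
position: [0.3973, -0.2536, 0.149]
eef_rot: [0.754, 0.656, -0.0, -0.003]
wrist_force: [-0.1, -0.2, 0.5]
opening: 0.0004
grip_force: 0.0
```

```bash
python3 - <<'E'
from h import *
s=read_state();print(s['position'],s['wrist_force'],s['clock'],s['opening']);go([.402,-.259,.125],-8)
t=camera("top");d=camera("side")
x=lambda im,x,y:cv2.resize(im[y:y+105,x:x+140],(400,300),interpolation=cv2.INTER_CUBIC)[:, :, ::-1]
cv2.imwrite("pics/g4.png",np.hstack([x(t,315,285),x(d,225,260)]))
E
```

```text
[ 0.39730467 -0.25355541  0.1490344 ] [-0.11720145 -0.16738525  0.45657478] 12.35 0.00042830339701438355
turn [-0.3 -0.2  0. ] shift [-0.0048  0.0055  0.024 ]
```

View pics/g4.png

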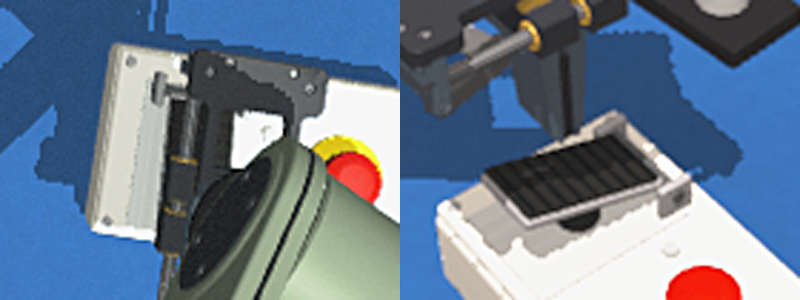

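The side view shows the closed fingertips standing over the tread, clear of the red e-stop. I'll lower them in small steps.

apply_moves(
  rows=[
    [0,0,0,-0.004,0.0055,0.012,1],
    [0,0,0,-0.004,0.0055,0.024,1],
    [0,0,0,-0.004,0.0055,0.028,1],
    [0,0,0,-0.004,0.0055,0.03,1],
    [0,0,0,-0.004,0.0055,0.03,1],
  ],
)

```text
clock: 13.08
position: [0.4032, -0.2603, 0.1209]
eef_rot: [0.755, 0.656, 0.0, -0.0]
wrist_force: [0.4, -0.0, 0.1]
opening: 0.0007
grip_force: 0.0
```

apply_moves(
  rows=[
    [0,0,0,0,0,0.001,1],
    [0,0,0,0,0,0.002,1],
    [0,0,0,0,0,0.003,1],
    [0,0,0,0,0,0.004,1],
    [0,0,0,0,0,0.004,1],
  ],
)

```text
clock: 13.7
position: [0.4032, -0.2602, 0.1168]
eef_rot: [0.755, 0.656, 0.0, -0.0]
wrist_force: [-1.1, 0.3, 0.6]
opening: 0.0005
grip_force: 0.0
```

apply_moves(
  rows=[
    [0,0,0,0,0,0.001,1],
    [0,0,0,0,0,0.002,1],
    [0,0,0,0,0,0.003,1],
    [0,0,0,0,0,0.004,1],
    [0,0,0,0,0,0.004,1],
  ],
)

```text
clock: 14.32
position: [0.4032, -0.2602, 0.1128]
eef_rot: [0.755, 0.656, 0.0, -0.0]
wrist_force: [-0.1, -0.3, 0.7]
opening: 0.0008
grip_force: 0.0
```

apply_moves(
  rows=[
    [0,0,0,0,0,0.001,1],
    [0,0,0,0,0,0.002,1],
    [0,0,0,0,0,0.003,1],
    [0,0,0,0,0,0.003,1],
  ],
)

```text
clock: 14.82
position: [0.403, -0.2602, 0.1101]
eef_rot: [0.755, 0.656, -0.0, -0.0]
wrist_force: [-0.8, 0.9, 3.7]
opening: 0.0002
grip_force: 1.6
```

apply_moves(
  rows=[
    [0,0,0,0,0,0.001,1],
    [0,0,0,0,0,0.002,1],
    [0,0,0,0,0,0.003,1],
    [0,0,0,0,0,0.003,1],
    [0,0,0,0,0,0.003,1],
  ],
)

```text
clock: 15.45
position: [0.403, -0.2603, 0.107]
eef_rot: [0.755, 0.656, -0.0, -0.0]
wrist_force: [-2.0, 0.1, 5.2]
opening: 0.0007
grip_force: 2.3
```

apply_moves(
  rows=[
    [0,0,0,0,0,0.001,1],
    [0,0,0,0,0,0.002,1],
    [0,0,0,0,0,0.002,1],
    [0,0,0,0,0,0.002,1],
  ],
)

```text
clock: 15.95
position: [0.4027, -0.2602, 0.105]
eef_rot: [0.755, 0.656, -0.0, -0.0]
wrist_force: [-3.1, 0.1, 6.1]
opening: 0.0006
grip_force: 2.7
```

apply_moves(
  rows=[
    [0,0,0,0,0,0.0005,1],
    [0,0,0,0,0,0.001,1],
    [0,0,0,0,0,0.001,1],
    [0,0,0,0,0,0.001,1],
  ],
)

```text
clock: 16.45
position: [0.4025, -0.2602, 0.104]
eef_rot: [0.755, 0.656, -0.0, -0.001]
wrist_force: [-4.6, 0.6, 6.9]
opening: 0.0007
grip_force: 3.0
```

apply_moves(
  rows=[
    [0,0,0,0,0,0.0005,1],
    [0,0,0,0,0,0.001,1],
    [0,0,0,0,0,0.001,1],
    [0,0,0,0,0,0.001,1],
  ],
)

```text
clock: 16.95
position: [0.4023, -0.2602, 0.103]
eef_rot: [0.755, 0.656, -0.001, -0.001]
wrist_force: [-4.3, -0.8, 8.4]
opening: 0.0007
grip_force: 3.2
```

apply_moves(
  rows=[
    [0,0,0,0,0,0.0005,1],
    [0,0,0,0,0,0.0005,1],
    [0,0,0,0,0,0.0005,1],
  ],
)

```text
clock: 17.32
position: [0.4023, -0.2601, 0.1026]
eef_rot: [0.755, 0.656, -0.001, -0.001]
wrist_force: [-4.2, 0.1, 7.5]
opening: 0.0002
grip_force: 3.3
```

apply_moves(
  rows=[
    [0,0,0,0,0,0.0005,1],
    [0,0,0,0,0,0.0005,1],
    [0,0,0,0,0,0.0005,1],
  ],
)

```text
clock: 17.7
position: [0.4022, -0.2601, 0.1021]
eef_rot: [0.755, 0.656, -0.001, -0.001]
wrist_force: [-4.2, -0.1, 8.2]
opening: 0.0002
grip_force: 3.6
```

```bash
python3 - <<'E'
from h import *
s=read_state();print(s['position'],s['wrist_force'],s['clock'])
d=camera("side");s=cv2.imread("pics/side0.png")[:,:,::-1]
x=lambda im:cv2.resize(im[280:355,235:335],(400,300),interpolation=cv2.INTER_CUBIC)[:, :, ::-1]
cv2.imwrite("pics/g5.png",np.hstack([x(s),x(d)]))
E
```

```text
[ 0.40222341 -0.26013139  0.10213264] [-4.178677   -0.13654496  8.20354742] 17.7
```

View pics/g5.png

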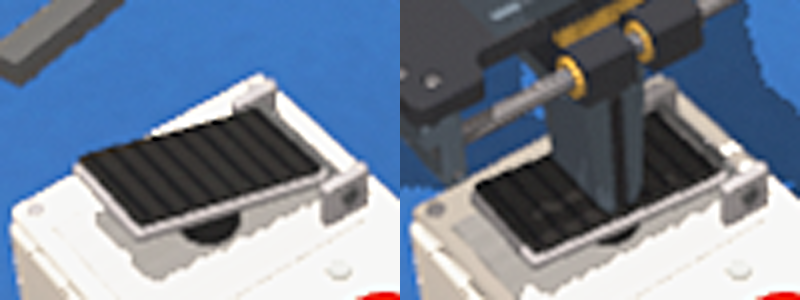

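```bash
python3 - <<'E'
from h import *
# near front corner of the paddle frame, from crop pixels (x4 from 235,280)
a=np.array([235+142/4,280+235/4]);b=np.array([235+130/4,280+262/4])
ux=np.array([np.cos(np.radians(-8)),np.sin(np.radians(-8)),0]);P=plane("side",a,.101+.03*.295-.003)
print(P,a,b)
h=P+ux*.095*np.cos(.3)
for q in(0,.1,.13,.15,.2,.25):
    X=P+ux*.095*(np.cos(.3)-np.cos(.3-q))+[0,0,-.095*(np.sin(.3)-np.sin(.3-q))];print(q,proj("side",X).round(1))
E
```

```text
[ 0.36102532 -0.27740793  0.10685   ] [270.5  338.75] [267.5 345.5]
0 [270.5 338.7]
0.1 [269.6 343.7]
0.13 [269.4 345.2]
0.15 [269.4 346.1]
0.2 [269.2 348.5]
0.25 [269.3 350.7]
```

The picture (front corner at about (267,345)) and the forces both put the paddle at about 0.135 rad. I'll go a touch further, then settle.

apply_moves(
  rows=[
    [0,0,0,0,0,0.0005,1],
    [0,0,0,0,0,0.0008,1],
    [0,0,0,0,0,0.0008,1],
    [0,0,0,0,0,0.0008,1],
    [0,0,0,0,0,0.0008,1],
  ],
)

```text
clock: 18.38
position: [0.4021, -0.2601, 0.1017]
eef_rot: [0.755, 0.656, -0.001, -0.001]
wrist_force: [-4.6, 0.1, 11.3]
opening: 0.0005
grip_force: 5.2
```

```bash
python3 -c "
from bench import *
print(close_job())"
```

```text
the job is handed in; nothing more can be done
None
```

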